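Pack the last soap and clip the box shut

ROBOT

A 6-joint arm with a two-finger parallel gripper is mounted at the origin on a cart in front of the work surface, level with it; the furniture and walls round the work are solid. World frame = base frame: x ahead of the robot, y to its left, z up, the work surface at z = 0. Lengths are in m, angles in rad, forces in N, time in s.
With the tool pointing down it reaches from about 0.4 to 0.925 m from the base axis. Payload 3.4 kg.
Tool frame: the origin (TCP) lies on the mounting face of the last link; the fingertips stand 173 mm ahead of it and the grasp point (between the pads) lies 155 mm ahead of it (env.hold_point_z is the distance from the TCP to the grasp point, in m); z points along the fingers, y is the direction in which the jaws open and shut (so a half turn about z gives the same grasp; the last joint's range is limited). The gripper opens to 85 mm and grips with 20 to 120 N. Pads are 22 mm wide; open, the fingers measure 114 mm over their backs; the gripper's body (76 mm by 85 mm) begins 54 mm behind the grasp point. The pads swing forward as they close: fully open they stand 13 mm farther back than shut.
Start: joints at [1.117, 0.307, 1.506, -0, 1.328, -0.073], TCP at [0.214, 0.534, 0.405] pointing down, gripper open.
Joint ranges: [-3.12, 3.12], [-1.05, 2.28], [0.14, 2.33], [-1.42, 4.57], [0.1, 2.73], [-2.68, 2.68]. Speed limits (rad/s): [2.57, 2.57, 3.14, 3.14, 3.14, 3.14].

INTERFACE

Orientations are given as a unit quaternion [x, y, z, w].
In Python, from bench import env gives the robot as it stands. The module is installed in compiled form; this text tells all that it offers.
- The arm moves only by the tool arm_command, never from a script. Its argument "motion" is a list of rows, each a list of 7 numbers: the shift along the tool's x, y, z normalised to -1 to 1, where 1 is 0.2 m, then the turn, a rotation vector about the tool's x, y, z normalised to -1 to 1, where 1 is 180 degrees, then the closure, from -1 (fully open) to 1 (shut). In form: [[x, y, z, rx, ry, rz, hand], ...]. A call has 1 to 20 rows; each row is the pose to reach, as a shift and turn from the pose measured when the call began, along the tool's axes at that moment, turning the shorter way round; what a row does not reach only later rows make up. A row lasts 1/12 s, in which the tool goes at most 41.7 mm and 7.16 degrees, less where a joint would pass 70% of its speed; a pose out of reach is approached as far as the arm can. A call with a number of a shift or a turn outside -1 to 1 is refused whole. A call with a gripper value outside its range is refused whole. The fingers move at their own pace and stop on an object; "force" is the grip in N (left out, the last holds). Time passes only in rows, so rows that repeat a pose let the fingers close. It gives the time, the measured TCP pose, the force and the opening at its end, in the units of the state.
- env.observe(): the state, without advancing time (a new reading comes with each control period).
- env.capture(name): name is "side" or "top"; returns the picture (400x640x3 uint8, red, green, blue); there is no depth.
- env.camera_params(name): a dict with "fov_y" (degrees; the focal length in pixels is half the picture's height over the tangent of half this angle, whatever the lens; pixels are square), "cx", "cy" (the principal point, pixels), "dist" ([k1, k2, p1, p2, k3] as OpenCV has them; the pictures are not rectified), "rvec" (rotation vector, rad) and "tvec" (3), from world to camera coordinates, as OpenCV has them. Camera axes: x right, y down, z forward; pixel columns grow to the right and rows downward; lengths in m; the calibration is good to about 2 mm. A picture is of the moment at which its call begins. camera_params takes no time and is no camera call.
- env.finish_job(): hands the job in, once; it reports no verdict.
The state is a dict: "clock": time; "q": joint angles; "qvel": joint speeds; "tau": joint torques, N m; "eef_pos": TCP position; "orientation": TCP orientation; "wrist_force": force on the tool from outside, world axes, zero at the start; "moment": the same for the moment, N m; "grip_width": finger opening in m.
Only numpy, scipy, OpenCV 4.12 (cv2) and the standard library are available. Lean on these libraries where they do the work, as an engineer would, in place of code of your own. Each camera call takes 0.05 s, during which the arm holds its last target.

TASK

Pack the fluted heart-shaped soap that stands on the bare wood of the table (not one of those on the white paper) into the empty bay of the white soap box, standing flat on the floor of the bay with the same side up as now. Then swing the hinged lid fully shut, and only once it is shut fold its three clip flaps (left, front and right) down one by one until each lies flush against the wall of the box. Leave the other soaps where they are, on the table and in the box.

Things in the scene. Friction and masses are not known exactly. Their poses are not given: they have to be found in the camera images.
- soap_box: White soap box fixed to the table, 150 mm deep (x), 266 wide (y), 60 high without lid; walls and floor 4. Origin: centre of its underside; x points to the hinge side (away from the robot), y left, z up. Dividers 3 mm thick, 30 high, along x at y = +43.5 and -43.5 mm make three bays, each 142 mm in x, 85 in y, centred at y = +87 (empty), 0 and -87; the other two hold a soap each.
- empty_bay (a point): Centre of the floor of the empty (left) bay, 4 mm above the table; axes as the box.
- heart_center (a point): Centre, half-way up, of the fluted heart-shaped soap: 57 mm along its x (point of the heart at -x, notch at +x), 65 mm along its y, 37 mm high, 0.085 kg; sides lean out, so it is about 10 mm narrower at the foot. It stands on bare wood, z up, and can be gripped across x through its centre.
- lid (a joint): Flat white lid of the box, hinged at the far top edge. In rad: 0 = shut, level on the rim; 1.57 = upright; stop at 2.0 (leaning away from the robot). Stiff friction hinge (0.3 N m): it stays where left and must be pushed (1 to 5 N at its free edge) all the way to 0. Hinge axis along box y at x = +80, z = 60 mm in the box frame. 276 mm wide, reaches 160 mm from the axis.
- lid_edge (a point): Middle of the free edge of the lid, on its outer (upper) face. The lid is 6 mm thick at the edges, 8 in the middle; shut, its top lies 68 mm above the table. The front flap takes up the middle 64 mm of the free edge, the side flaps the middle 64 mm of the two short edges.
- flap_left (a joint): White clip flap on the lid's left short edge: plate 60 mm wide, 47 mm from hinge axis to free end, 4 mm thick (end bead 7 mm). In rad: 0 = folded fully down, hanging against the box wall; 1.57 = straight out in the plane of the lid; stop at 2.0. Friction hinge (0.03 N m, no spring): it stays where put and needs about 1 N at its end.
- flap_front (a joint): White clip flap on the lid's free edge (robot's side): plate 60 mm wide, 47 mm from hinge axis to free end, 4 mm thick (end bead 7 mm). In rad: 0 = folded fully down, hanging against the box wall; 1.57 = straight out in the plane of the lid; stop at 2.0. Friction hinge (0.03 N m, no spring): it stays where put and needs about 1 N at its end.
- flap_right (a joint): White clip flap on the lid's right short edge: plate 60 mm wide, 47 mm from hinge axis to free end, 4 mm thick (end bead 7 mm). In rad: 0 = folded fully down, hanging against the box wall; 1.57 = straight out in the plane of the lid; stop at 2.0. Friction hinge (0.03 N m, no spring): it stays where put and needs about 1 N at its end.
- flap_left_mid (a point): Point on the outer face of the left flap, mid-width, 30 mm from its hinge axis. With the lid shut that axis lies in the box frame along x at y = +140, centred at x = 0, z = 62 mm; folded down, the flap's outer face is 4 mm (end bead 6 mm) outside the axis, and its free end at z = 15 mm.
- flap_front_mid (a point): Point on the outer face of the front flap, mid-width, 30 mm from its hinge axis. With the lid shut that axis lies in the box frame along y at x = -82, centred at y = 0, z = 62 mm; folded down, the flap's outer face is 4 mm (end bead 6 mm) outside the axis, and its free end at z = 15 mm.
- flap_right_mid (a point): Point on the outer face of the right flap, mid-width, 30 mm from its hinge axis. With the lid shut that axis lies in the box frame along x at y = -140, centred at x = 0, z = 62 mm; folded down, the flap's outer face is 4 mm (end bead 6 mm) outside the axis, and its free end at z = 15 mm.
- packed_rose: Rose-shaped round soap, 68 mm across, 34 mm high, in the middle bay; origin at the centre of its underside.
- packed_dahlia: Dahlia-shaped round soap, 74 mm across, 35 mm high, in the right bay; origin at the centre of its underside.
- loose_rose: Rose-shaped round soap, 69 mm across, 34 mm high, loose on the table; stays there. Origin at the centre of its underside.
- loose_cloud: Knobbly cloud-shaped soap, 68 mm across, 35 mm high, loose on the table; stays there. Origin at the centre of its underside.
Mind the look-alikes: they are no part of the job. What is shaped like the part that bears heart_center but green or yellow is not meant.

How it is judged:
By the outcome, as a careful person would: the job done as asked, in the order asked, and still so for the second after the job is handed in, with the robot touching nothing.
It also fails if it takes over 69 s, if anything falls off the work surface, if the arm or the gripper's body presses on something with over 40 N, if the wrist force passes 120 N, or if a joint passes its speed limit or range.

## Working session

There is one attempt and no reset: what is moved stays moved. The work goes in short steps, Python scripts to look and compute and a tool call to move; the robot and the scene stay as the last step left them, time stands still between calls to the robot, and variables do not carry over. Pictures are saved under pics/ and viewed, and the job is handed in when it is done.

Besides the shell and the picture viewer there is one more tool, called as a command line: name --pt "numbers of a row" for each row, then --argument value for the rest. arm_command: Moves the arm, as the interface text tells. Its arguments: {"type":"object","properties":{"motion":{"type":"array"},"force":{"type":"number"}},"required":["motion"]}

```bash
mkdir -p pics
python3 - <<'E'
from bench import env
import cv2
for n in("side","top"):
    im=env.capture(n); cv2.imwrite(f"pics/{n}0.png",im[:,:,::-1]); print(n,env.camera_params(n))
print(env.observe(), env.hold_point_z)
E
```

```text
side {'fov_y': 50.88683104781885, 'cx': 329.0372415706041, 'cy': 195.39573448844146, 'dist': array([-0.01308065,  0.        ,  0.        ,  0.        ,  0.        ]), 'rvec': array([ 2.23912062, -0.66913142,  0.28782241]), 'tvec': array([-0.40912769,  0.20139001,  0.78813372])}
top {'fov_y': 48.86041243295062, 'cx': 315.12487365824126, 'cy': 199.93451881008258, 'dist': array([-0.01483488,  0.        ,  0.        ,  0.        ,  0.        ]), 'rvec': array([ 2.00779173, -2.1893624 ,  0.26447349]), 'tvec': array([-0.00134181,  0.47804096,  1.16565577])}
{'clock': 0.1, 'q': array([ 1.11651858e+00,  3.07492534e-01,  1.50751509e+00,  8.52735737e-06,
        1.32838971e+00, -7.34681140e-02]), 'qvel': array([-0.00097205, -0.00157115, -0.00306632,  0.0011322 , -0.00145026,
        0.00059716]), 'tau': array([ 7.97645043e-06, -4.58530462e+01, -2.52607030e+01, -1.50077454e-05,
        5.59562366e-03, -2.39094061e-05]), 'eef_pos': array([0.21358629, 0.53354253, 0.40388654]), 'orientation': array([ 1.89257341e-01,  9.81927108e-01, -8.70027099e-04, -2.39344161e-04]), 'wrist_force': array([-0.03825916, -0.05000319, -1.31736492]), 'moment': array([ 0.05583206, -0.01786328, -0.04879214]), 'grip_width': 0.08535007547401752} 0.1547
```

View pics/side0.png

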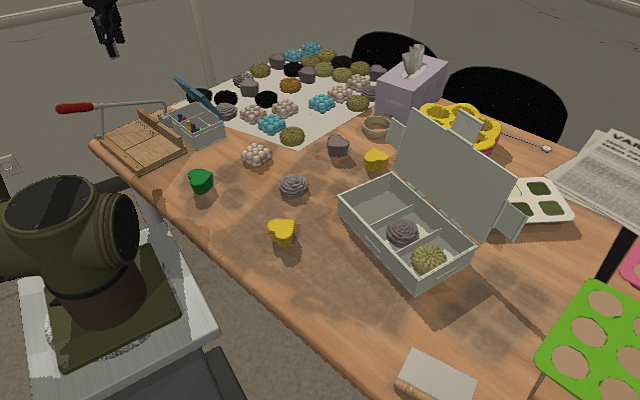

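View pics/top0.png

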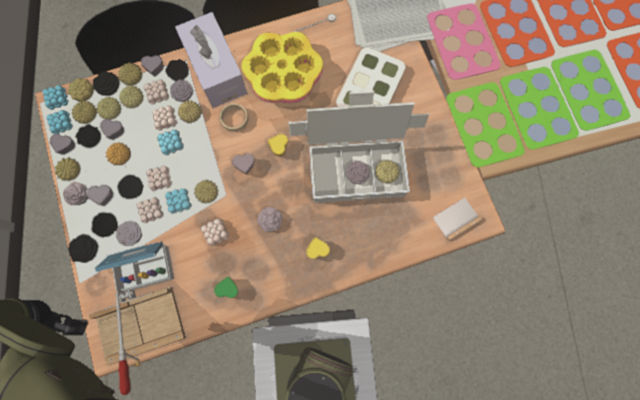

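The target heart is the grey-mauve one on wood: top (243,162), side (338,146). The box is at top (360,165), its lid open and leaning back. I'll enlarge crops for detail.

```bash
cat > h.py <<'E'
import numpy as np, cv2
from bench import env
def cam(n):
    p=env.camera_params(n); f=200/np.tan(np.radians(p['fov_y']/2))
    K=np.array([[f,0,p['cx']],[0,f,p['cy']],[0,0,1]]); R=cv2.Rodrigues(p['rvec'])[0]
    return K,p['dist'],R,np.array(p['tvec'])
def ray(n,uv):
    K,d,R,t=cam(n); u=cv2.undistortPoints(np.array(uv,float).reshape(-1,1,2),K,d).reshape(-1,2)
    v=np.c_[u,np.ones(len(u))]@R; return -R.T@t, v/np.linalg.norm(v,axis=1)[:,None]
def plane(n,uv,z):
    c,v=ray(n,uv); return c+v*((z-c[2])/v[:,2])[:,None]
def tri(a,b):
    c1,v1=ray('top',[a]);c2,v2=ray('side',[b]);v1=v1[0];v2=v2[0]
    s=np.linalg.lstsq(np.c_[v1,-v2],c2-c1,rcond=None)[0]
    p,q=c1+s[0]*v1,c2+s[1]*v2; return (p+q)/2,np.linalg.norm(p-q)
def proj(n,P):
    K,d,R,t=cam(n); return cv2.projectPoints(np.array(P,float).reshape(-1,3),R,t,K,d)[0].reshape(-1,2)
E
python3 - <<'E'
from h import *
print(-cam('top')[2].T@cam('top')[3],-cam('side')[2].T@cam('side')[3])
t=cv2.imread('pics/top0.png');s=cv2.imread('pics/side0.png')
cv2.imwrite('pics/c1.png',cv2.resize(t[85:215,280:440],None,fx=5,fy=5 if 0 else 4.6,interpolation=cv2.INTER_CUBIC)) if 0 else cv2.imwrite('pics/c1.png',cv2.resize(t[90:210,280:440],None,fx=5,fy=5,interpolation=cv2.INTER_CUBIC))
cv2.imwrite('pics/c2.png',cv2.resize(s[95:295,330:545],None,fx=3,fy=3,interpolation=cv2.INTER_CUBIC))
a=cv2.resize(t[140:185,220:270],None,fx=8,fy=8,interpolation=cv2.INTER_CUBIC);b=cv2.resize(s[125:170,313:363],None,fx=8,fy=8,interpolation=cv2.INTER_CUBIC)
cv2.imwrite('pics/c3.png',np.hstack([a,b]))
print(plane('top',[(243,162)],.037),plane('side',[(338,146)],.018), tri((243,162),(338,142)))
E
```

```text
[ 0.18870153 -0.01494503  1.24557083] [ 0.1028319  -0.59368754  0.68268505]
[[0.61118223 0.15450669 0.037     ]] [[0.61876719 0.15471436 0.018     ]] (array([0.6155061 , 0.15439676, 0.03154911]), np.float64(0.004961984728635445))
```

View pics/c1.png

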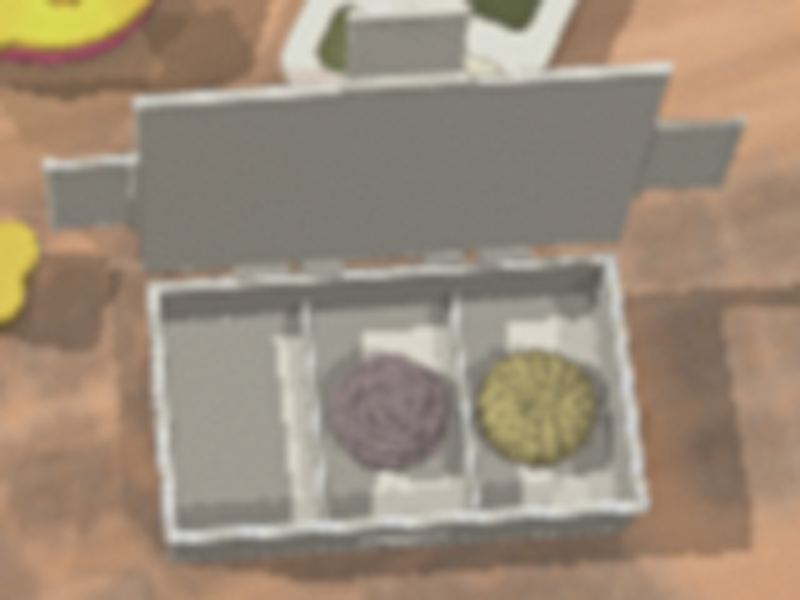

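View pics/c2.png

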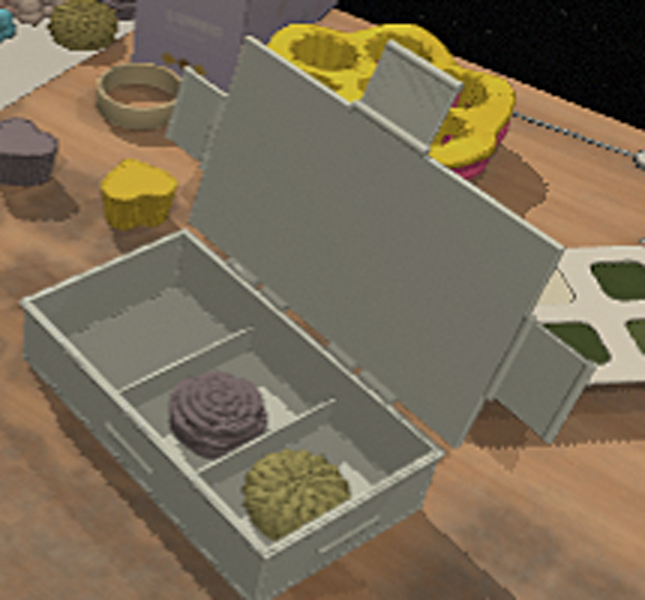

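View pics/c3.png

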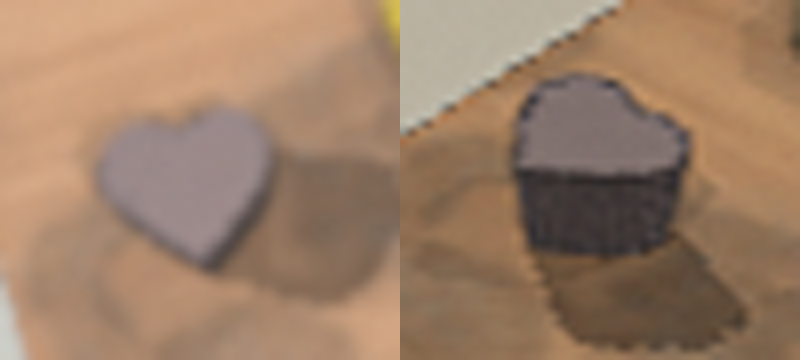

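```bash
cat >> h.py <<'E'
def up(pts,o,s): return [((x+.5)/s-.5+o[0],(y+.5)/s-.5+o[1]) for x,y in pts]
def fit(model,W):
    model=np.array(model);W=np.array(W)[:,:2];mc=model.mean(0);wc=W.mean(0)
    H=(model-mc).T@(W-wc);a=np.arctan2(H[0,1]-H[1,0],H[0,0]+H[1,1])
    R=np.array([[np.cos(a),-np.sin(a)],[np.sin(a),np.cos(a)]]);t=wc-R@mc
    return a,t,(W-(model@R.T+t))*1000
E
python3 - <<'E'
from h import *
np.set_printoptions(precision=4,suppress=True)
M=[(-.075,.133),(-.075,-.133),(.075,.133),(.075,-.133)]
Wt=plane('top',up([(168,541),(647,508),(148,285),(612,257)],(280,90),5),.06)
Ws=plane('side',up([(22,302),(262,555),(184,231),(442,455)],(330,95),3),.06)
for W in(Wt,Ws,(Wt+Ws)/2): print(*fit(M,W))
# heart
Ht=plane('top',up([(207,267),(183,122),(97,170),(271,150)],(220,140),8),.037)
print(Ht, np.linalg.norm(Ht[0]-Ht[1]))
for n,box in(('top',(225,148,258,176)),('side',(325,130,352,148))):
    im=env.capture(n)[:,:,:].astype(int) if 0 else cv2.imread(f'pics/{n}0.png').astype(int)
    x0,y0,x1,y1=box
    c=im[y0:y1,x0:x1]; s=c.max(2)-c.min(2); v=c.max(2)
    lo = 100 
    m=((s<40)&(v>lo)).astype(np.uint8)
    cs=max(cv2.findContours(m,cv2.RETR_EXTERNAL,cv2.CHAIN_APPROX_NONE)[0],key=cv2.contourArea).reshape(-1,2)+[x0,y0]
    mm=np.zeros(im.shape[:2],np.uint8);cv2.drawContours(mm,[cs],-1,1,-1)
    ys,xs=np.nonzero(mm); P=plane(n,np.c_[xs,ys],.037)[:,:2]
    print(n,len(xs),'centroid',P.mean(0),'min',P.min(0),'max',P.max(0))
    C=np.cov((P-P.mean(0)).T);print(np.linalg.eigh(C))
    Q=plane(n,cs,.037)[:,:2];
    for a in range(0,180,15):
        d=np.array([np.cos(np.radians(a)),np.sin(np.radians(a))]);pr=Q@d;print(a,round(1000*(pr.max()-pr.min()),1),end='; ')
    print()
E
```

```text
-0.015541059786145518 [ 0.5551 -0.1721] [[-0.1508  0.1813]
 [-0.1121 -1.5523]
 [ 0.9445  0.9988]
 [-0.6816  0.3721]]
-0.019622670246865925 [ 0.5554 -0.1743] [[ 0.0107 -1.2153]
 [ 0.7401  1.9025]
 [-0.4362 -0.2966]
 [-0.3147 -0.3906]]
-0.01757235585527708 [ 0.5552 -0.1732] [[-0.0686 -0.5166]
 [ 0.3129  0.1761]
 [ 0.2552  0.3501]
 [-0.4996 -0.0097]]
[[0.5776 0.1491 0.037 ]
 [0.6332 0.1551 0.037 ]
 [0.6176 0.1869 0.037 ]
 [0.6198 0.1239 0.037 ]] 0.05591432839151077
top 311 centroid [0.6112 0.1539] min [0.5775 0.1222] max [0.6353 0.1863]
EighResult(eigenvalues=array([0.0002, 0.0003]), eigenvectors=array([[-0.9912, -0.1322],
       [-0.1322,  0.9912]]))
0 57.8; 15 59.8; 30 59.9; 45 58.5; 60 62.1; 75 64.5; 90 64.1; 105 64.4; 120 62.2; 135 59.4; 150 58.6; 165 59.3; 
side 190 centroid [0.6141 0.1539] min [0.5848 0.1255] max [0.6387 0.186 ]
EighResult(eigenvalues=array([0.0002, 0.0002]), eigenvectors=array([[-0.9677, -0.252 ],
       [-0.252 ,  0.9677]]))
0 53.8; 15 51.3; 30 53.9; 45 53.0; 60 55.5; 75 59.5; 90 60.5; 105 61.0; 120 58.6; 135 56.4; 150 55.2; 165 55.3;
```

```bash
cat >> h.py <<'E'
from scipy.spatial.transform import Rotation as Ro
BA=-0.0176;BT=np.array([.5552,-.1732])
def b2w(x,y,z): return np.array([BT[0]+x*np.cos(BA)-y*np.sin(BA),BT[1]+x*np.sin(BA)+y*np.cos(BA),z])
def w2b(p):
    d=np.array(p[:2])-BT;c,s=np.cos(BA),np.sin(BA); return np.array([c*d[0]+s*d[1],-s*d[0]+c*d[1],p[2]])
def go(P,L,yaw=None):
    """P: world position wanted for the point L m ahead of TCP, tool down, tool y at yaw (mod 180)"""
    o=env.observe();R0=Ro.from_quat(o['orientation']);p=np.array(o['eef_pos'])
    if yaw is None: R1=R0;T=np.array(P)-R0.apply([0,0,L])
    else:
        best=None
        for k in(0,np.pi):
            y=np.array([np.cos(yaw+k),np.sin(yaw+k),0]);z=np.array([0,0,-1.]);x=np.cross(y,z)
            R=Ro.from_matrix(np.c_[x,y,z]);m=(R0.inv()*R).magnitude()
            if best is None or m<best[0]: best=(m,R)
        R1=best[1];T=np.array(P)+[0,0,L]
    s=R0.inv().apply(T-p);r=(R0.inv()*R1).as_rotvec()
    print('row',np.round(np.r_[s/.2,r/np.pi],4),'rows>=%.1f %.1f'%(np.linalg.norm(s)/.0417,np.degrees(np.linalg.norm(r))/7.16))
def st():
    o=env.observe();R=Ro.from_quat(o['orientation']);p=np.array(o['eef_pos'])
    print('t%.2f'%o['clock'],'tip',np.round(p+R.apply([0,0,.173]),4),'tipbox',np.round(w2b(p+R.apply([0,0,.173])),4),'F',np.round(o['wrist_force'],1),'w',round(o['grip_width'],4),'q',np.round(o['q'],2))
E
python3 - <<'E'
from h import *
np.set_printoptions(precision=4,suppress=True)
for a,b in(((135,98),(250,37)),((672,66),(563,247)),((45,160),(187,68)),((743,120),(592,365)),((350,10),(388,40)),((468,8),(461,92))):
    p,e=tri(up([a],(280,90),5)[0],up([b],(330,95),3)[0]);print(w2b(p),e)
go([.607,.154,.12],.1547,.11)
R=Ro.from_quat(env.observe()['orientation']);print(R.as_matrix())
E
```

```text
[0.1192 0.1372 0.2139] 0.0008642459255418922
[ 0.1168 -0.1367  0.2173] 0.000764095687892797
[0.109  0.1865 0.1658] 0.000801015710606179
[ 0.1064 -0.1842  0.168 ] 0.0005341161903406505
[0.1351 0.0304 0.2614] 0.0015691757526098283
[ 0.1369 -0.0294  0.2546] 0.0008555732034133268
row [-2.5316 -1.0295  0.6474 -0.0005  0.0003  0.3438] rows>=13.5 8.6
[[-0.9284  0.3717 -0.0008]
 [ 0.3717  0.9284 -0.0016]
 [ 0.0001 -0.0018 -1.    ]]
```

arm_command --pt "-1 -0.4 0 0 0 0.172 -1" --pt "-1 -0.4 0 0 0 0.172 -1" --pt "-1 -0.4 0 0 0 0.172 -1" --pt "-1 -0.4 0 0 0 0.172 -1" --pt "-1 -0.4 0 0 0 0.172 -1" --pt "-1 -0.4 0 0 0 0.172 -1" --force 40

```text
clock: 0.6
eef_pos: [0.3731, 0.3811, 0.4036]
orientation: [0.447, 0.894, -0.002, 0.002]
wrist_force: [-0.8, 0.2, 0.2]
grip_width: 0.085
```

```bash
python3 -c "
from h import *
st();go([.607,.154,.12],.1547,.11)"
```

```text
t0.60 tip [0.3733 0.3802 0.2306] tipbox [-0.1916  0.5501  0.2306] F [-0.8  0.2  0.2] w 0.085 q [ 0.72  0.25  1.59 -0.    1.3   0.08]
row [-1.6071e+00  2.5550e-01  6.5130e-01 -2.0000e-04  1.6000e-03  1.6990e-01] rows>=8.4 4.3
```

arm_command --pt "-1 0.16 0.2 0 0.001 0.17 -1" --pt "-1 0.16 0.2 0 0.001 0.17 -1" --pt "-1 0.16 0.2 0 0.001 0.17 -1" --pt "-1 0.16 0.2 0 0.001 0.17 -1" --pt "-1 0.16 0.2 0 0.001 0.17 -1" --pt "-1 0.16 0.2 0 0.001 0.17 -1"

```text
clock: 1.1
eef_pos: [0.5228, 0.2359, 0.3627]
orientation: [0.669, 0.743, -0.002, 0.002]
wrist_force: [0.1, 0.6, -0.8]
grip_width: 0.0858
```

```bash
python3 -c "
from h import *
st();go([.607,.154,.12],.1547,.11)"
```

```text
t1.10 tip [0.523  0.235  0.1897] tipbox [-0.0394  0.4075  0.1897] F [ 0.1  0.6 -0.8] w 0.0858 q [ 0.35  0.34  1.57 -0.01  1.23  0.25]
row [-4.484e-01  3.761e-01  4.424e-01  2.000e-04  1.700e-03 -2.000e-03] rows>=3.5 0.1
```

arm_command --pt "-0.448 0.376 0.442 0 0.0017 -0.002 -1" --pt "-0.448 0.376 0.442 0 0.0017 -0.002 -1" --pt "-0.448 0.376 0.442 0 0.0017 -0.002 -1" --pt "-0.448 0.376 0.442 0 0.0017 -0.002 -1" --pt "-0.448 0.376 0.442 0 0.0017 -0.002 -1" --pt "-0.448 0.376 0.442 0 0.0017 -0.002 -1"

```text
clock: 1.6
eef_pos: [0.607, 0.1535, 0.2729]
orientation: [0.668, 0.744, -0.001, -0.001]
wrist_force: [-0.5, 0.7, 0.2]
grip_width: 0.0855
```

Run:
```python
from h import *
st();go([.607,.154,.026],.1547,.11)
t=env.capture('top');s=env.capture('side')
a=cv2.resize(t[120:200,205:285],(400,400),interpolation=cv2.INTER_CUBIC);b=cv2.resize(s[80:180,280:380],(400,400),interpolation=cv2.INTER_CUBIC)
cv2.imwrite('pics/d1.png',np.hstack([a,b])[:,:,::-1])
```

```text
t1.60 tip [0.6064 0.1535 0.0999] tipbox [0.0454 0.3275 0.0999] F [-0.5  0.7  0.2] w 0.0855 q [0.18 0.5  1.56 0.   1.09 0.07]
row [ 2.400e-03  2.000e-03  4.609e-01 -1.100e-03 -1.000e-04 -5.000e-04] rows>=2.2 0.0
```

View pics/d1.png

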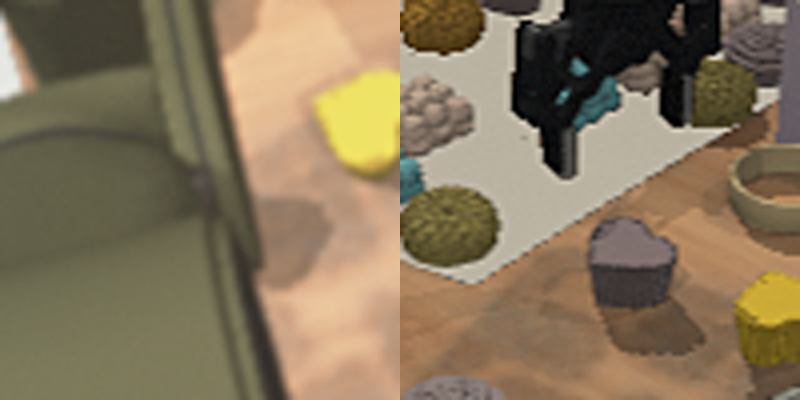

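The open gripper is above the grey heart. Descending and gripping.

arm_command --pt "0.002 0.002 0.2 -0.001 0 0 -1" --pt "0.002 0.002 0.35 -0.001 0 0 -1" --pt "0.002 0.002 0.46 -0.001 0 0 -1" --pt "0.002 0.002 0.46 -0.001 0 0 -1" --pt "0.002 0.002 0.46 -0.001 0 0 -1" --pt "0.002 0.002 0.46 -0.001 0 0 1" --pt "0.002 0.002 0.46 -0.001 0 0 1" --pt "0.002 0.002 0.46 -0.001 0 0 1" --pt "0.002 0.002 0.46 -0.001 0 0 1" --pt "0.002 0.002 0.46 -0.001 0 0 1" --pt "0.002 0.002 0.46 -0.001 0 0 1" --pt "0.002 0.002 0.46 -0.001 0 0 1" --pt "0.002 0.002 0.46 -0.001 0 0 1" --pt "0.002 0.002 0.46 -0.001 0 0 1" --force 40

```text
clock: 2.87
eef_pos: [0.6079, 0.1558, 0.1858]
orientation: [0.667, 0.745, 0.004, 0.002]
wrist_force: [-0.9, 1.2, 5.9]
grip_width: 0.0544
```

Run:
```python
from h import *
st()
s=env.capture('side');cv2.imwrite('pics/d2.png',cv2.resize(s[80:200,260:420],None,fx=4,fy=4,interpolation=cv2.INTER_CUBIC)[:,:,::-1])
```

```text
t2.87 tip [0.6092 0.1563 0.0128] tipbox [0.0482 0.3304 0.0128] F [-0.9  1.2  5.9] w 0.0544 q [0.18 0.6  1.64 0.   0.9  0.07]
```

View pics/d2.png

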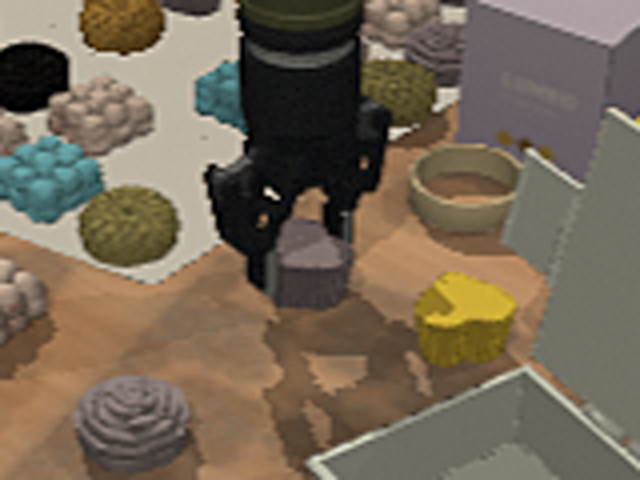

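arm_command --pt "0 0 -0.1 0 0 0 1" --pt "0 0 -0.2 0 0 0 1" --pt "0 0 -0.35 0 0 0 1" --pt "0 0 -0.5 0 0 0 1" --pt "0 0 -0.5 0 0 0 1" --pt "0 0 -0.5 0 0 0 1" --pt "0 0 -0.5 0 0 0 1"

```text
clock: 3.5
eef_pos: [0.6068, 0.1555, 0.2865]
orientation: [0.667, 0.745, 0.004, 0.002]
wrist_force: [-0.3, -0.7, -0.6]
grip_width: 0.0543
```

Run:
```python
from h import *
st()
s=env.capture('side');cv2.imwrite('pics/d3.png',cv2.resize(s[40:200,260:420],None,fx=3.5,fy=3.5,interpolation=cv2.INTER_CUBIC)[:,:,::-1])
go([.52,.12,.16],.1547,BA)
```

```text
t3.50 tip [0.6083 0.156  0.1135] tipbox [0.0473 0.3301 0.1135] F [-0.3 -0.7 -0.6] w 0.0543 q [0.18 0.48 1.55 0.   1.1  0.07]
row [-0.1284 -0.4482 -0.1496  0.0022 -0.0006  0.0407] rows>=2.3 1.0
```

View pics/d3.png

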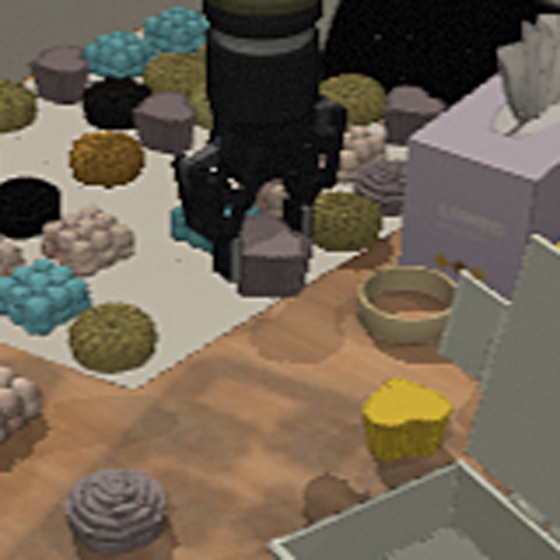

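The heart is held (54 mm opening) and level. Moving round towards the bay.

arm_command --pt "-0.13 -0.45 -0.15 0.002 -0.0006 0.04 1" --pt "-0.13 -0.45 -0.15 0.002 -0.0006 0.04 1" --pt "-0.13 -0.45 -0.15 0.002 -0.0006 0.04 1" --pt "-0.13 -0.45 -0.15 0.002 -0.0006 0.04 1" --pt "-0.13 -0.45 -0.15 0.002 -0.0006 0.04 1"

```text
clock: 3.97
eef_pos: [0.5188, 0.1194, 0.314]
orientation: [0.713, 0.701, -0.0, -0.0]
wrist_force: [0.1, 0.1, -0.5]
grip_width: 0.0546
```

Run:
```python
from h import *
st()
p=b2w(-.008,.087,.14);print(p)
go(p,.1547,BA)
```

```text
t3.97 tip [0.5187 0.1194 0.141 ] tipbox [-0.0417  0.2919  0.141 ] F [ 0.1  0.1 -0.5] w 0.0546 q [0.15 0.34 1.72 0.   1.09 0.16]
[ 0.54873236 -0.08607268  0.14      ]
row [-1.0247e+00  1.6590e-01  9.6500e-02 -3.0000e-04 -0.0000e+00  6.0000e-04] rows>=5.0 0.0
```

arm_command --pt "-0.2 0.03 0.02 0 0 0 1" --pt "-0.4 0.06 0.04 0 0 0 1" --pt "-0.6 0.09 0.06 0 0 0 1" --pt "-0.8 0.13 0.08 0 0 0 1" --pt "-1 0.165 0.095 0 0 0 1" --pt "-1 0.165 0.095 0 0 0 1" --pt "-1 0.165 0.095 0 0 0 1"

```text
clock: 4.55
eef_pos: [0.5504, -0.0837, 0.2936]
orientation: [0.714, 0.7, -0.0, -0.0]
wrist_force: [0.5, 0.8, -1.2]
grip_width: 0.0547
```

Run:
```python
from h import *
st()
p=b2w(-.008,.087,.14)
go([p[0],p[1],.19],0,BA)
s=env.capture('side');cv2.imwrite('pics/d4.png',cv2.resize(s[60:260,320:520],None,fx=3,fy=3,interpolation=cv2.INTER_CUBIC)[:,:,::-1])
```

```text
t4.55 tip [ 0.5502 -0.0836  0.1206] tipbox [-0.0066  0.0895  0.1206] F [ 0.5  0.8 -1.2] w 0.0547 q [-0.23  0.39  1.69 -0.    1.06 -0.21]
row [-1.220e-02 -7.300e-03  5.182e-01 -3.000e-04 -0.000e+00 -8.000e-04] rows>=2.5 0.0
```

View pics/d4.png

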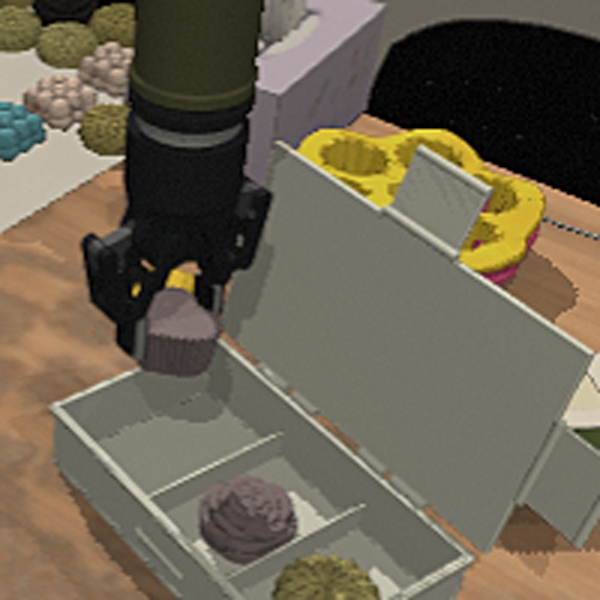

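arm_command --pt "-0.012 -0.007 0.15 0 0 0 1" --pt "-0.012 -0.007 0.3 0 0 0 1" --pt "-0.012 -0.007 0.4 0 0 0 1" --pt "-0.012 -0.007 0.46 0 0 0 1" --pt "-0.012 -0.007 0.49 0 0 0 1" --pt "-0.012 -0.007 0.505 0 0 0 1" --pt "-0.012 -0.007 0.51 0 0 0 1" --pt "-0.012 -0.007 0.51 0 0 0 1" --pt "-0.012 -0.007 0.51 0 0 0 1"

```text
clock: 5.35
eef_pos: [0.5487, -0.0841, 0.1926]
orientation: [0.713, 0.701, 0.0, -0.0]
wrist_force: [0.3, 0.4, -1.2]
grip_width: 0.0545
```

Run:
```python
from h import *
st();print(env.observe()['eef_pos'])
s=env.capture('side');cv2.imwrite('pics/d5.png',cv2.resize(s[100:250,330:480],None,fx=4,fy=4,interpolation=cv2.INTER_CUBIC)[:,:,::-1])
```

```text
t5.35 tip [ 0.5487 -0.084   0.0196] tipbox [-0.0081  0.089   0.0196] F [ 0.3  0.4 -1.2] w 0.0545 q [-0.23  0.52  1.8   0.    0.83 -0.21]
[ 0.54866763 -0.08412025  0.19264554]
```

View pics/d5.png

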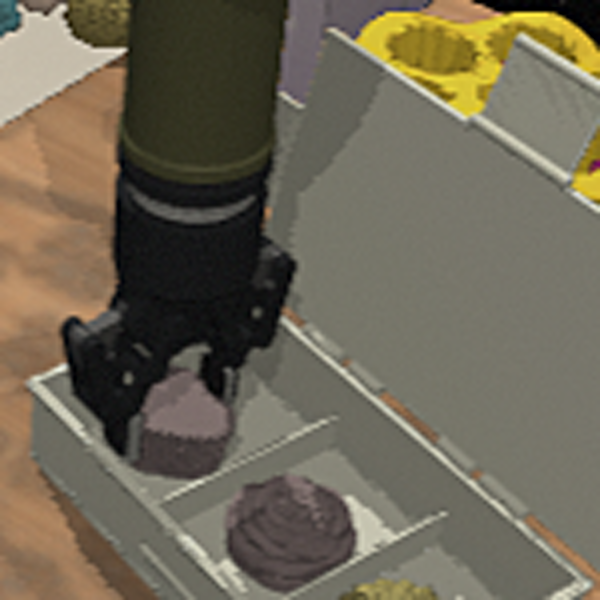

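arm_command --pt "0 0 0.006 0 0 0 1" --pt "0 0 0.012 0 0 0 1" --pt "0 0 0.012 0 0 0 1"

```text
clock: 5.65
eef_pos: [0.5487, -0.0844, 0.1906]
orientation: [0.714, 0.701, 0.0, 0.0]
wrist_force: [0.8, 0.0, -1.8]
grip_width: 0.0547
```

Run:
```python
from h import *
st();print(env.observe()['eef_pos'])
```

```text
t5.65 tip [ 0.5488 -0.0843  0.0176] tipbox [-0.008   0.0888  0.0176] F [ 0.8  0.  -1.8] w 0.0547 q [-0.23  0.52  1.8   0.    0.82 -0.21]
[ 0.54866074 -0.08435267  0.19063912]
```

arm_command --pt "0 0 0.006 0 0 0 1" --pt "0 0 0.012 0 0 0 1" --pt "0 0 0.018 0 0 0 1" --pt "0 0 0.018 0 0 0 1"

```text
clock: 5.98
eef_pos: [0.5486, -0.0844, 0.1897]
orientation: [0.714, 0.701, 0.001, 0.001]
wrist_force: [-5.1, 0.8, 21.0]
grip_width: 0.0544
```

Run:
```python
from h import *
st();print(env.observe()['eef_pos'])
```

```text
t5.98 tip [ 0.549  -0.0844  0.0167] tipbox [-0.0078  0.0886  0.0167] F [-5.1  0.8 21. ] w 0.0544 q [-0.23  0.52  1.8   0.    0.82 -0.21]
[ 0.5485608  -0.08441015  0.18969249]
```

arm_command --pt "0 0 -0.004 0 0 0 1" --pt "0 0 -0.004 0 0 0 -0.7" --pt "0 0 -0.004 0 0 0 -0.7" --pt "0 0 -0.004 0 0 0 -0.7" --pt "0 0 -0.004 0 0 0 -0.7" --pt "0 0 -0.004 0 0 0 -0.7" --pt "0 0 -0.15 0 0 0 -0.7" --pt "0 0 -0.3 0 0 0 -0.7" --pt "0 0 -0.5 0 0 0 -0.7" --pt "0 0 -0.6 0 0 0 -0.7" --pt "0 0 -0.6 0 0 0 -0.7" --pt "0 0 -0.6 0 0 0 -0.7"

```text
clock: 6.98
eef_pos: [0.5487, -0.0845, 0.311]
orientation: [0.714, 0.701, 0.002, 0.002]
wrist_force: [-0.7, -0.5, 0.0]
grip_width: 0.0724
```

Run:
```python
from h import *
st()
s=env.capture('side');cv2.imwrite('pics/d6.png',cv2.resize(s[60:260,320:520],None,fx=3,fy=3,interpolation=cv2.INTER_CUBIC)[:,:,::-1])
```

```text
t6.98 tip [ 0.5497 -0.0846  0.138 ] tipbox [-0.0071  0.0884  0.138 ] F [-0.7 -0.5  0. ] w 0.0724 q [-0.23  0.37  1.68  0.    1.09 -0.21]
```

View pics/d6.png

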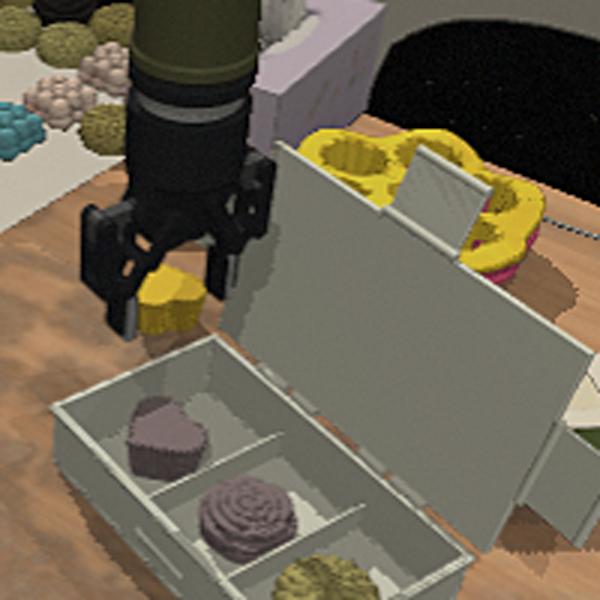

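Heart sits flat in the left bay. Now go up and over the lid edge with the fingers closed, left of the front flap.

arm_command --pt "0 0 -0.2 -0.001 0 0 1" --pt "0 0 -0.4 -0.001 0 0 1" --pt "0 0 -0.6 -0.001 0 0 1" --pt "0 0 -0.74 -0.001 0 0 1" --pt "0 0 -0.74 -0.001 0 0 1" --pt "0 0.2 -0.74 -0.001 0 0 1" --pt "0 0.4 -0.74 -0.001 0 0 1" --pt "0 0.6 -0.74 -0.001 0 0 1" --pt "0 0.8 -0.74 -0.001 0 0 1" --pt "0 0.9 -0.74 -0.001 0 0 1" --pt "0 0.9 -0.74 -0.001 0 0 1" --pt "0 0.9 -0.74 -0.001 0 0 1"

```text
clock: 8.03
eef_pos: [0.7286, -0.0876, 0.4531]
orientation: [0.713, 0.701, -0.0, -0.001]
wrist_force: [0.1, 0.3, -0.1]
grip_width: 0.0007
```

Run:
```python
from h import *
st();go(b2w(.172,.09,.19),.173,BA)
s=env.capture('side');cv2.imwrite('pics/d7.png',cv2.resize(s[0:250,320:570],None,fx=2.4,fy=2.4,interpolation=cv2.INTER_CUBIC)[:,:,::-1])
t=env.capture('top');cv2.imwrite('pics/t7.png',cv2.resize(t[60:220,260:460],None,fx=3.5,fy=3.5,interpolation=cv2.INTER_CUBIC)[:,:,::-1])
```

```text
t8.03 tip [ 0.7284 -0.0875  0.2801] tipbox [0.1716 0.0888 0.2801] F [ 0.1  0.3 -0.1] w 0.0007 q [-0.18  0.51  1.05  0.    1.58 -0.16]
row [ 6.500e-03  1.300e-03  4.507e-01 -4.000e-04 -3.000e-04 -1.000e-04] rows>=2.2 0.0
```

View pics/d7.png

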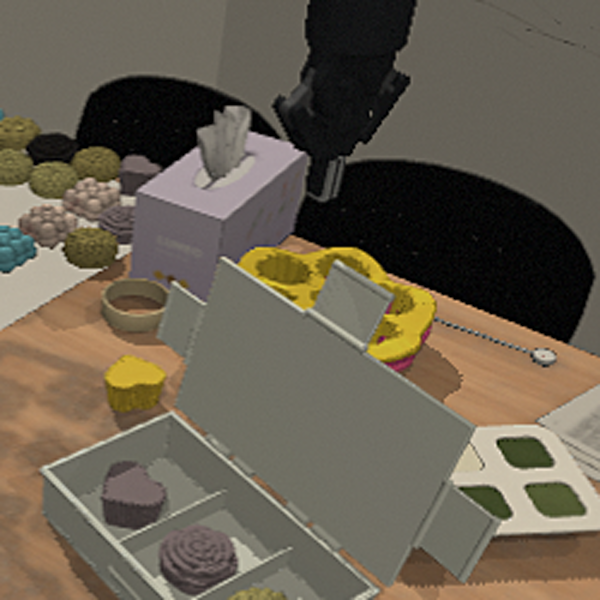

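View pics/t7.png

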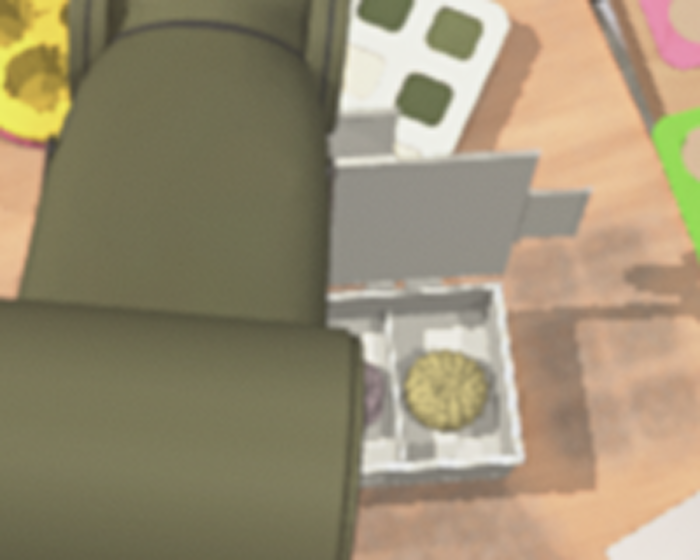

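The closed fingers stand behind the lid, clear of it. Descending and pulling.

arm_command --pt "0.007 0 0.15 0 0 0 1" --pt "0.007 0 0.3 0 0 0 1" --pt "0.007 0 0.45 0 0 0 1" --pt "0.007 0 0.45 0 0 0 1" --pt "0.007 -0.08 0.45 0 0 0 1" --pt "0.007 -0.14 0.45 0 0 0 1" --pt "0.007 -0.18 0.45 0 0 0 1" --pt "0.007 -0.22 0.45 0 0 0 1" --pt "0.007 -0.26 0.45 0 0 0 1" --pt "0.007 -0.3 0.45 0 0 0 1" --pt "0.007 -0.33 0.45 0 0 0 1" --pt "0.007 -0.36 0.45 0 0 0 1"

```text
clock: 9.13
eef_pos: [0.6546, -0.0849, 0.3658]
orientation: [0.714, 0.701, 0.001, 0.0]
wrist_force: [2.4, 0.4, 1.2]
grip_width: 0.0
```

Run:
```python
from h import *
st()
s=env.capture('side');cv2.imwrite('pics/d8.png',cv2.resize(s[0:250,320:570],None,fx=2.4,fy=2.4,interpolation=cv2.INTER_CUBIC)[:,:,::-1])
```

```text
t9.13 tip [ 0.6548 -0.0848  0.1928] tipbox [0.098  0.0901 0.1928] F [2.4 0.4 1.2] w 0.0 q [-0.19  0.45  1.37  0.    1.32 -0.17]
```

View pics/d8.png

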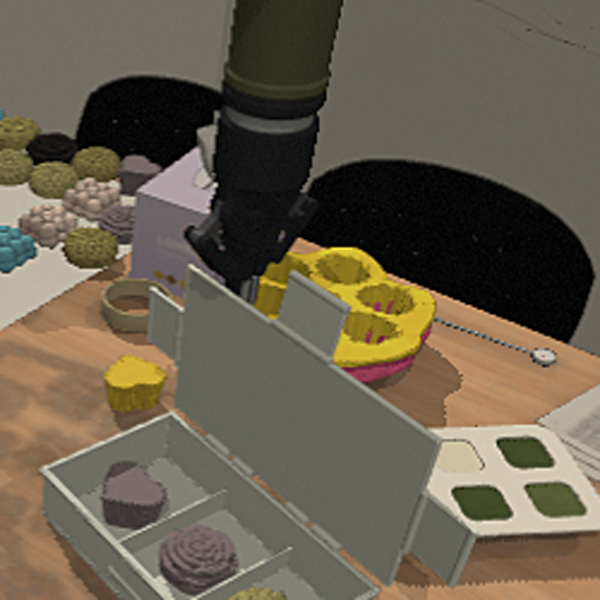

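arm_command --pt "0 -0.055 0 0 0 0 1" --pt "0 -0.11 0 0 0 0 1" --pt "0 -0.165 0.004 0 0 0 1" --pt "0 -0.22 0.02 0 0 0 1" --pt "0 -0.275 0.04 0 0 0 1" --pt "0 -0.33 0.064 0 0 0 1" --pt "0 -0.38 0.095 0 0 0 1" --pt "0 -0.43 0.13 0 0 0 1" --pt "0 -0.475 0.165 0 0 0 1" --pt "0 -0.515 0.21 0 0 0 1" --pt "0 -0.555 0.255 0 0 0 1" --pt "0 -0.585 0.3 0 0 0 1" --pt "0 -0.615 0.355 0 0 0 1" --pt "0 -0.64 0.41 0 0 0 1" --pt "0 -0.66 0.46 0 0 0 1"

```text
clock: 10.43
eef_pos: [0.5204, -0.0823, 0.2727]
orientation: [0.714, 0.701, -0.001, -0.001]
wrist_force: [0.9, 0.6, 1.0]
grip_width: 0.0001
```

Run:
```python
from h import *
st()
s=env.capture('side');cv2.imwrite('pics/d9.png',cv2.resize(s[50:300,320:570],None,fx=2.4,fy=2.4,interpolation=cv2.INTER_CUBIC)[:,:,::-1])
```

```text
t10.43 tip [ 0.5199 -0.0821  0.0997] tipbox [-0.0369  0.0904  0.0997] F [0.9 0.6 1. ] w 0.0001 q [-0.24  0.38  1.78  0.    0.99 -0.22]
```

View pics/d9.png

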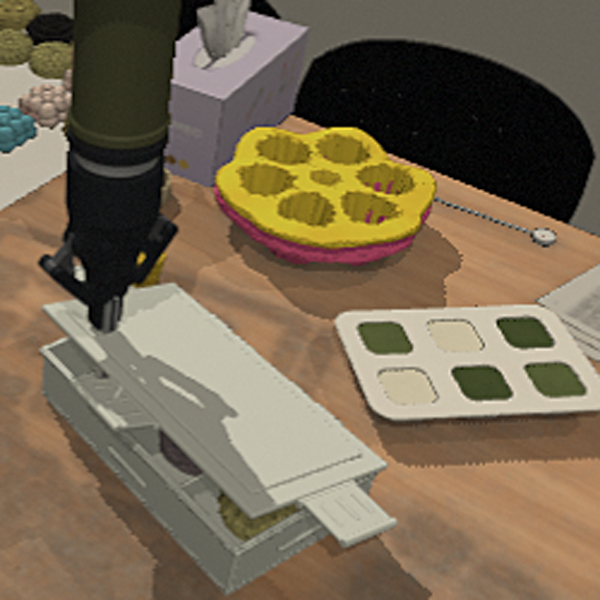

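arm_command --pt "0 -0.01 0.05 0 0 0 1" --pt "0 -0.02 0.1 0 0 0 1" --pt "0 -0.025 0.14 0 0 0 1" --pt "0 -0.03 0.165 0 0 0 1" --pt "0 -0.03 0.175 0 0 0 1" --pt "0 -0.03 0.175 0 0 0 1"

```text
clock: 10.98
eef_pos: [0.5124, -0.0816, 0.239]
orientation: [0.714, 0.701, -0.002, -0.003]
wrist_force: [-6.3, 1.5, 26.4]
grip_width: -0.0003
```

Run:
```python
from h import *
st()
s=env.capture('side');cv2.imwrite('pics/d10.png',cv2.resize(s[100:300,320:540],None,fx=3,fy=3,interpolation=cv2.INTER_CUBIC)[:,:,::-1])
```

```text
t10.98 tip [ 0.5112 -0.0813  0.066 ] tipbox [-0.0456  0.0911  0.066 ] F [-6.3  1.5 26.4] w -0.0003 q [-0.24  0.42  1.83  0.    0.9  -0.22]
```

View pics/d10.png

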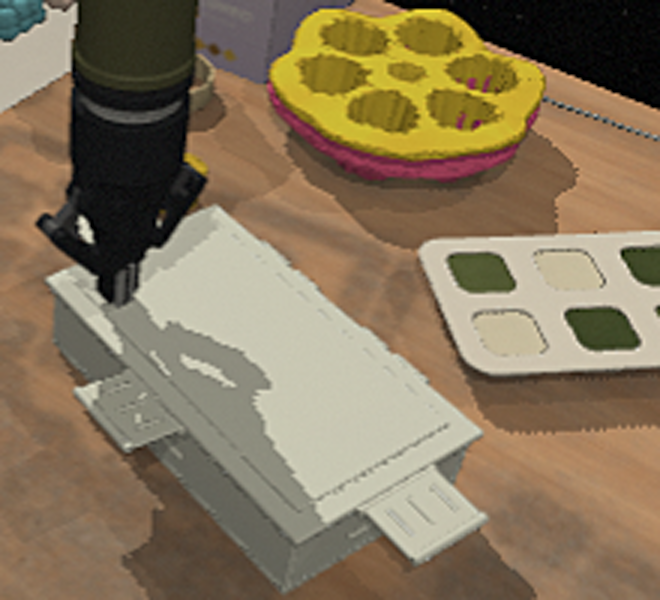

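Lid is shut: tip at 66 mm with 26 N, and the picture shows it level. Next the left flap.

arm_command --pt "0 0 -0.13 0 0 0 1" --pt "0 0 -0.27 0 0 0 1" --pt "0.15 0.1 -0.27 0 0 0 1" --pt "0.3 0.2 -0.27 0 0 0 1" --pt "0.45 0.23 -0.27 0 0 0 1" --pt "0.45 0.23 -0.27 0 0 0 1" --pt "0.45 0.23 -0.27 0 0 0 1"

```text
clock: 11.62
eef_pos: [0.5604, 0.0088, 0.2927]
orientation: [0.712, 0.702, -0.002, -0.003]
wrist_force: [0.1, -0.6, -0.5]
grip_width: -0.0002
```

Run:
```python
from h import *
st();go(b2w(0,.181,.07),.173,BA)
s=env.capture('side');cv2.imwrite('pics/e1.png',cv2.resize(s[100:300,320:540],None,fx=3,fy=3,interpolation=cv2.INTER_CUBIC)[:,:,::-1])
```

```text
t11.62 tip [0.5591 0.0091 0.1197] tipbox [0.0007 0.1824 0.1197] F [ 0.1 -0.6 -0.5] w -0.0002 q [-0.06  0.4   1.68  0.    1.07 -0.05]
row [-0.0059 -0.0081  0.2484 -0.0025 -0.0005  0.0008] rows>=1.2 0.1
```

View pics/e1.png

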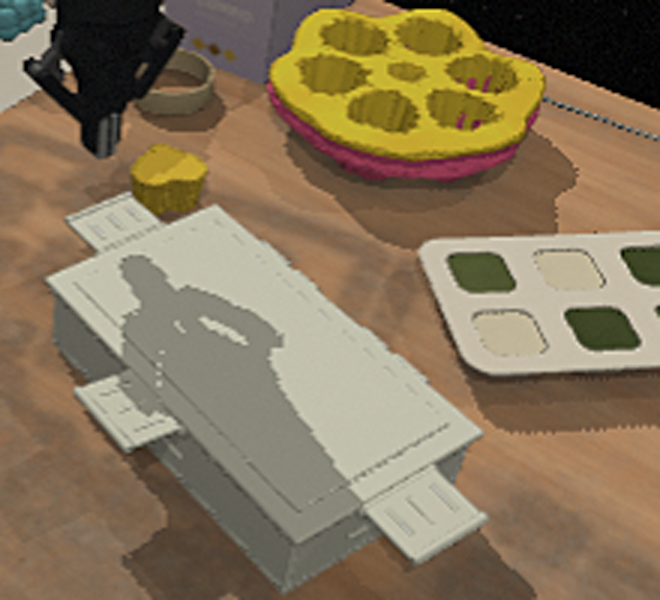

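arm_command --pt "-0.006 -0.008 0.12 -0.0025 0 0 1" --pt "-0.006 -0.008 0.24 -0.0025 0 0 1" --pt "-0.01 -0.008 0.29 -0.0025 0 0 1" --pt "-0.017 -0.008 0.34 -0.0025 0 0 1" --pt "-0.037 -0.008 0.38 -0.0025 0 0 1" --pt "-0.05 -0.008 0.4 -0.0025 0 0 1" --pt "-0.065 -0.008 0.42 -0.0025 0 0 1" --pt "-0.08 -0.008 0.44 -0.0025 0 0 1" --pt "-0.1 -0.008 0.46 -0.0025 0 0 1" --pt "-0.115 -0.008 0.475 -0.0025 0 0 1" --pt "-0.125 -0.008 0.48 -0.0025 0 0 1" --pt "-0.125 -0.008 0.48 -0.0025 0 0 1"

```text
clock: 12.67
eef_pos: [0.5572, -0.0174, 0.1963]
orientation: [0.713, 0.701, 0.0, -0.001]
wrist_force: [-0.0, 0.1, -0.0]
grip_width: 0.0001
```

Run:
```python
from h import *
st()
s=env.capture('side');cv2.imwrite('pics/e2.png',cv2.resize(s[100:300,320:540],None,fx=3,fy=3,interpolation=cv2.INTER_CUBIC)[:,:,::-1])
```

```text
t12.67 tip [ 0.5571 -0.0173  0.0233] tipbox [-0.0009  0.1559  0.0233] F [-0.   0.1 -0. ] w 0.0001 q [-0.11  0.52  1.79  0.    0.84 -0.09]
```

View pics/e2.png

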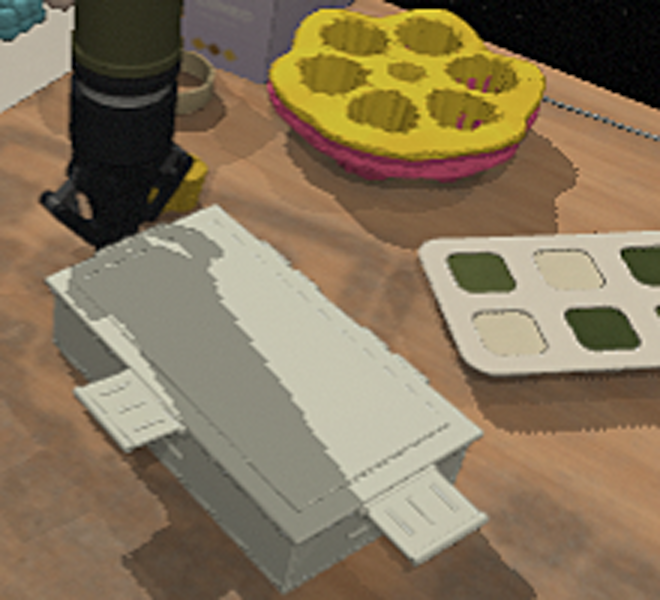

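Flap is down behind the lid. No contact force yet, so press inwards.

arm_command --pt "-0.005 0 0 0 0 0 1" --pt "-0.01 0 0 0 0 0 1" --pt "-0.015 0 0 0 0 0 1" --pt "-0.02 0 0 0 0 0 1" --pt "-0.02 0 0 0 0 0 1"

```text
clock: 13.13
eef_pos: [0.5571, -0.019, 0.1966]
orientation: [0.713, 0.701, 0.002, -0.002]
wrist_force: [0.7, 11.7, -0.8]
grip_width: 0.0001
```

```bash
python3 -c "
from h import *
st()"
```

```text
t13.13 tip [ 0.557  -0.0181  0.0236] tipbox [-0.0009  0.1551  0.0236] F [ 0.7 11.7 -0.8] w 0.0001 q [-0.11  0.52  1.79  0.01  0.84 -0.1 ]
```

Contact at 11.7 N with the tip at y = 155 mm (144 + 11 expected), so the flap is flush. Retreat outward, then up.

arm_command --pt "0.08 0 0 0 0 0 1" --pt "0.15 0 0 0 0 0 1" --pt "0.15 0 -0.2 0 0 0 1" --pt "0.15 0 -0.4 0 0 0 1" --pt "0.15 0 -0.55 0 0 0 1" --pt "0.15 0 -0.55 0 0 0 1"

```text
clock: 13.63
eef_pos: [0.5603, 0.0104, 0.3134]
orientation: [0.713, 0.701, 0.006, 0.003]
wrist_force: [0.6, -1.2, -0.2]
grip_width: 0.0002
```

Run:
```python
from h import *
st();go(b2w(-.123,0,.12),.173,BA+np.pi/2)
s=env.capture('side');cv2.imwrite('pics/e3.png',cv2.resize(s[100:300,320:540],None,fx=3,fy=3,interpolation=cv2.INTER_CUBIC)[:,:,::-1])
```

```text
t13.63 tip [0.5624 0.0112 0.1404] tipbox [0.004  0.1845 0.1404] F [ 0.6 -1.2 -0.2] w 0.0002 q [-0.06  0.37  1.67  0.01  1.09 -0.04]
row [-0.9187 -0.6257  0.0899  0.0042  0.0019 -0.4999] rows>=5.3 12.6
```

View pics/e3.png

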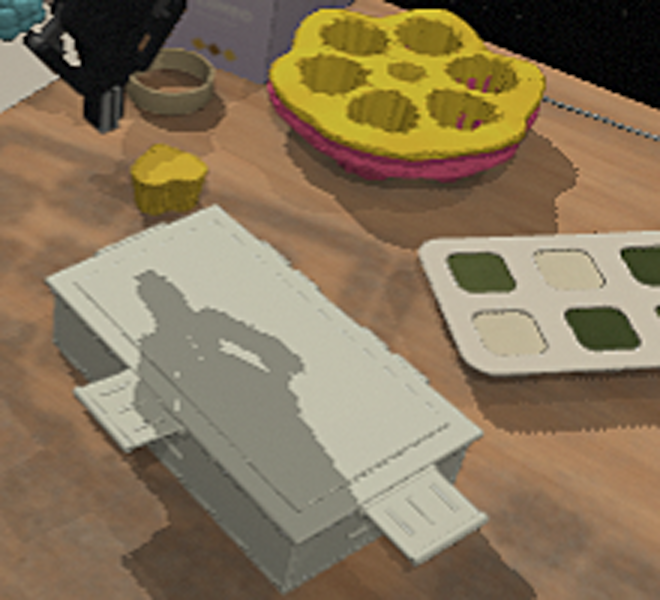

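arm_command --pt "-0.918 -0.625 0.09 0.004 0.002 -0.5 1" --pt "-0.918 -0.625 0.09 0.004 0.002 -0.5 1" --pt "-0.918 -0.625 0.09 0.004 0.002 -0.5 1" --pt "-0.918 -0.625 0.09 0.004 0.002 -0.5 1" --pt "-0.918 -0.625 0.09 0.004 0.002 -0.5 1" --pt "-0.918 -0.625 0.09 0.004 0.002 -0.5 1" --pt "-0.918 -0.625 0.09 0.004 0.002 -0.5 1" --pt "-0.918 -0.625 0.09 0.004 0.002 -0.5 1" --pt "-0.918 -0.625 0.09 0.004 0.002 -0.5 1" --pt "-0.918 -0.625 0.09 0.004 0.002 -0.5 1" --pt "-0.918 -0.625 0.09 0.004 0.002 -0.5 1" --pt "-0.918 -0.625 0.09 0.004 0.002 -0.5 1" --pt "-0.918 -0.625 0.09 0.004 0.002 -0.5 1" --pt "-0.918 -0.625 0.09 0.004 0.002 -0.5 1" --pt "-0.918 -0.625 0.09 0.004 0.002 -0.5 1"

```text
clock: 14.93
eef_pos: [0.4307, -0.1707, 0.29]
orientation: [0.01, 1.0, 0.001, -0.003]
wrist_force: [-0.3, -0.1, 0.2]
grip_width: -0.0002
```

Run:
```python
from h import *
st();go(b2w(-.123,0,.07),.173,BA+np.pi/2)
s=env.capture('side');cv2.imwrite('pics/e4.png',cv2.resize(s[100:300,320:540],None,fx=3,fy=3,interpolation=cv2.INTER_CUBIC)[:,:,::-1])
```

```text
t14.93 tip [ 0.4298 -0.1705  0.117 ] tipbox [-0.1254  0.0005  0.117 ] F [-0.3 -0.1  0.2] w -0.0002 q [-0.47  0.28  1.89 -0.    0.98 -2.02]
row [-0.0086 -0.0017  0.2351  0.0005 -0.0017 -0.001 ] rows>=1.1 0.0
```

View pics/e4.png

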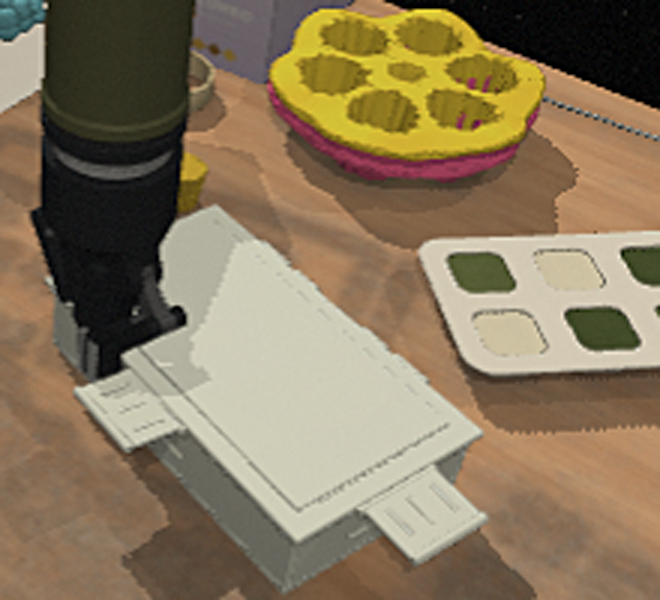

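arm_command --pt "-0.009 -0.002 0.11 0 -0.0017 -0.001 1" --pt "-0.01 -0.002 0.225 0 -0.0017 -0.001 1" --pt "-0.015 -0.002 0.275 0 -0.0017 -0.001 1" --pt "-0.022 -0.002 0.325 0 -0.0017 -0.001 1" --pt "-0.042 -0.002 0.365 0 -0.0017 -0.001 1" --pt "-0.055 -0.002 0.385 0 -0.0017 -0.001 1" --pt "-0.07 -0.002 0.405 0 -0.0017 -0.001 1" --pt "-0.085 -0.002 0.425 0 -0.0017 -0.001 1" --pt "-0.105 -0.002 0.445 0 -0.0017 -0.001 1" --pt "-0.12 -0.002 0.46 0 -0.0017 -0.001 1" --pt "-0.13 -0.002 0.465 0 -0.0017 -0.001 1" --pt "-0.13 -0.002 0.465 0 -0.0017 -0.001 1"

```text
clock: 15.98
eef_pos: [0.4571, -0.1717, 0.197]
orientation: [0.009, 1.0, 0.0, 0.001]
wrist_force: [0.4, -0.5, 1.2]
grip_width: 0.0001
```

```bash
python3 -c "
from h import *
st()"
```

```text
t15.98 tip [ 0.4573 -0.1715  0.024 ] tipbox [-0.0979 -0.0001  0.024 ] F [ 0.4 -0.5  1.2] w 0.0001 q [-0.45  0.45  1.94  0.    0.75 -2.  ]
```

Expected contact is at x ≈ -97 mm; press inwards.

arm_command --pt "-0.005 0 0 0 0 0 1" --pt "-0.01 0 0 0 0 0 1" --pt "-0.015 0 0 0 0 0 1" --pt "-0.018 0 0 0 0 0 1" --pt "-0.018 0 0 0 0 0 1"

```text
clock: 16.4
eef_pos: [0.4607, -0.1717, 0.1971]
orientation: [0.009, 1.0, 0.001, 0.001]
wrist_force: [-0.6, 0.8, -1.0]
grip_width: 0.0001
```

```bash
python3 -c "
from h import *
st()"
```

```text
t16.40 tip [ 0.4609 -0.1715  0.0241] tipbox [-0.0943  0.      0.0241] F [-0.6  0.8 -1. ] w 0.0001 q [-0.44  0.45  1.93  0.    0.75 -2.  ]
```

arm_command --pt "-0.005 0 0 0 0 0 1" --pt "-0.01 0 0 0 0 0 1" --pt "-0.015 0 0 0 0 0 1" --pt "-0.015 0 0 0 0 0 1"

```text
clock: 16.73
eef_pos: [0.4622, -0.1717, 0.197]
orientation: [0.008, 1.0, 0.001, -0.001]
wrist_force: [-5.5, -1.8, 4.0]
grip_width: -0.0002
```

Run:
```python
from h import *
st()
s=env.capture('side');cv2.imwrite('pics/e5.png',cv2.resize(s[100:300,320:540],None,fx=3,fy=3,interpolation=cv2.INTER_CUBIC)[:,:,::-1])
```

```text
t16.73 tip [ 0.4617 -0.1714  0.024 ] tipbox [-0.0935  0.0002  0.024 ] F [-5.5 -1.8  4. ] w -0.0002 q [-0.44  0.46  1.93  0.    0.76 -2.  ]
```

View pics/e5.png

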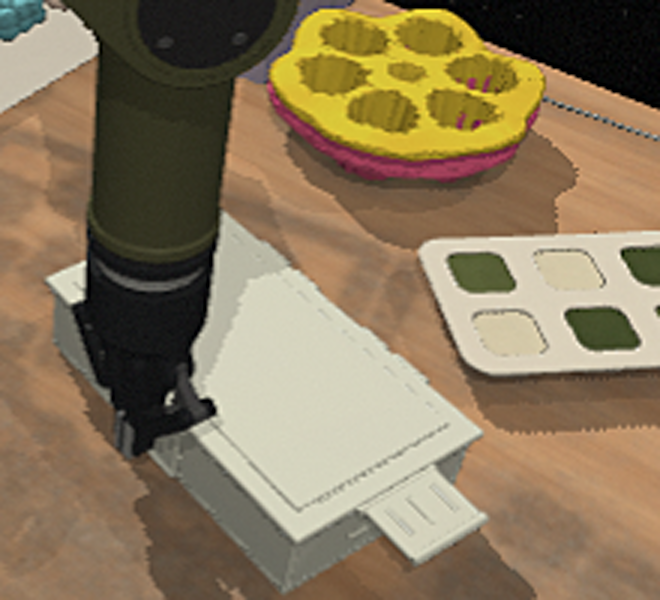

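arm_command --pt "-0.01 0 0 0 0 0 1" --pt "-0.015 0 0 0 0 0 1" --pt "-0.015 0 0 0 0 0 1"

```text
clock: 17.03
eef_pos: [0.463, -0.1716, 0.1968]
orientation: [0.008, 1.0, 0.001, -0.004]
wrist_force: [-8.3, -2.8, 6.6]
grip_width: 0.0001
```

```bash
python3 -c "
from h import *
st()"
```

```text
t17.03 tip [ 0.4616 -0.1712  0.0238] tipbox [-0.0936  0.0004  0.0238] F [-8.3 -2.8  6.6] w 0.0001 q [-0.44  0.46  1.92 -0.    0.77 -1.99]
```

arm_command --pt "0.08 0 0 0 0.002 0 1" --pt "0.15 0 0 0 0.002 0 1" --pt "0.15 0 -0.2 0 0.002 0 1" --pt "0.15 0 -0.4 0 0.002 0 1" --pt "0.15 0 -0.6 0 0.002 0 1" --pt "0.15 0 -0.6 0 0.002 0 1"

```text
clock: 17.53
eef_pos: [0.4371, -0.1728, 0.3243]
orientation: [0.008, 1.0, -0.002, -0.0]
wrist_force: [0.5, -0.2, 0.2]
grip_width: -0.0002
```

Run:
```python
from h import *
st();go(b2w(0,-.1825,.125),.173,BA)
s=env.capture('side');cv2.imwrite('pics/e6.png',cv2.resize(s[100:300,320:540],None,fx=3,fy=3,interpolation=cv2.INTER_CUBIC)[:,:,::-1])
```

```text
t17.53 tip [ 0.437  -0.1736  0.1513] tipbox [-0.1181 -0.0024  0.1513] F [ 0.5 -0.2  0.2] w -0.0002 q [-0.46  0.24  1.83 -0.    1.06 -2.02]
row [-0.5893 -0.9044  0.1355 -0.0011 -0.0012 -0.4996] rows>=5.2 12.6
```

View pics/e6.png

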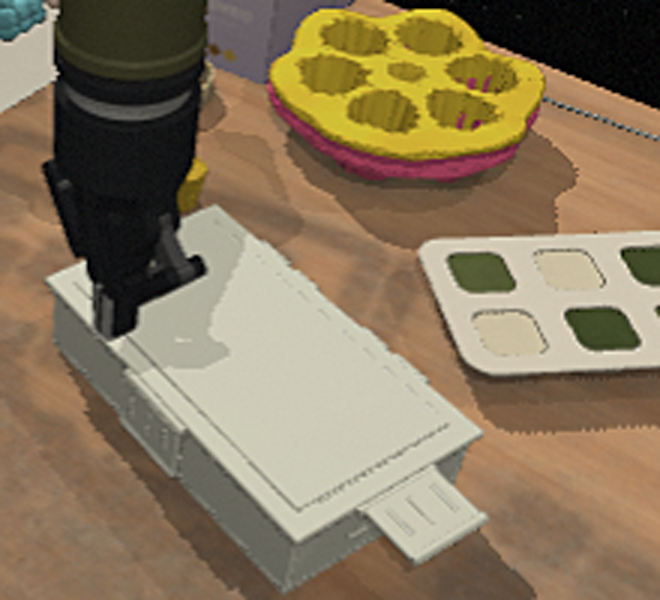

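Front flap is flush. Swing to the right flap, turning back to the earlier wrist angle.

arm_command --pt "-0.588 -0.904 0.12 0 0 0.5 1" --pt "-0.588 -0.904 0.12 0 0 0.5 1" --pt "-0.588 -0.904 0.12 0 0 0.5 1" --pt "-0.588 -0.904 0.12 0 0 0.5 1" --pt "-0.588 -0.904 0.12 0 0 0.5 1" --pt "-0.588 -0.904 0.12 0 0 0.5 1" --pt "-0.588 -0.904 0.12 0 0 0.5 1" --pt "-0.588 -0.904 0.12 0 0 0.5 1" --pt "-0.588 -0.904 0.12 0 0 0.5 1" --pt "-0.588 -0.904 0.12 0 0 0.5 1" --pt "-0.588 -0.904 0.12 0 0 0.5 1" --pt "-0.588 -0.904 0.12 0 0 0.5 1" --pt "-0.588 -0.904 0.12 0 0 0.5 1" --pt "-0.588 -0.904 0.12 0 0 0.5 1" --pt "-0.588 -0.904 0.12 0 0 0.5 1"

```text
clock: 18.83
eef_pos: [0.5507, -0.3549, 0.2967]
orientation: [0.712, 0.702, -0.002, -0.001]
wrist_force: [-0.5, 0.7, 0.6]
grip_width: -0.0001
```

Run:
```python
from h import *
st();go(b2w(.002,-.181,.07),.173,BA)
s=env.capture('side');cv2.imwrite('pics/e7.png',cv2.resize(s[100:300,320:540],None,fx=3,fy=3,interpolation=cv2.INTER_CUBIC)[:,:,::-1])
```

```text
t18.83 tip [ 0.5499 -0.3553  0.1237] tipbox [-0.0021 -0.1822  0.1237] F [-0.5  0.7  0.6] w -0.0001 q [-0.64  0.51  1.47 -0.    1.17 -0.62]
row [ 0.0045  0.0176  0.2685 -0.0015  0.0007  0.0011] rows>=1.3 0.0
```

View pics/e7.png

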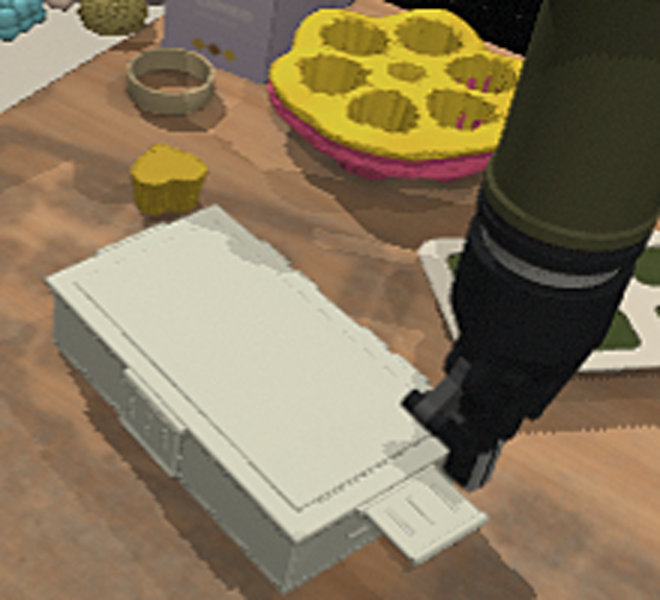

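arm_command --pt "0.004 0.018 0.13 -0.0015 0 0.001 1" --pt "0.005 0.018 0.26 -0.0015 0 0.001 1" --pt "0.01 0.018 0.31 -0.0015 0 0.001 1" --pt "0.017 0.018 0.36 -0.0015 0 0.001 1" --pt "0.037 0.018 0.4 -0.0015 0 0.001 1" --pt "0.05 0.018 0.42 -0.0015 0 0.001 1" --pt "0.065 0.018 0.44 -0.0015 0 0.001 1" --pt "0.08 0.018 0.46 -0.0015 0 0.001 1" --pt "0.1 0.018 0.48 -0.0015 0 0.001 1" --pt "0.115 0.018 0.495 -0.0015 0 0.001 1" --pt "0.125 0.018 0.5 -0.0015 0 0.001 1" --pt "0.135 0.018 0.5 -0.0015 0 0.001 1" --pt "0.14 0.018 0.5 -0.0015 0 0.001 1" --pt "0.14 0.018 0.5 -0.0015 0 0.001 1"

```text
clock: 20.05
eef_pos: [0.5543, -0.3275, 0.1969]
orientation: [0.713, 0.701, -0.001, 0.001]
wrist_force: [-0.6, -2.6, -0.9]
grip_width: 0.0003
```

```bash
python3 -c "
from h import *
st()"
```

```text
t20.05 tip [ 0.5544 -0.328   0.0239] tipbox [ 0.0019 -0.1548  0.0239] F [-0.6 -2.6 -0.9] w 0.0003 q [-0.6   0.6   1.59 -0.    0.95 -0.58]
```

arm_command --pt "0.008 0 0 0 0 0 1" --pt "0.015 0 0 0 0 0 1" --pt "0.02 0 0 0 0 0 1" --pt "0.02 0 0 0 0 0 1"

```text
clock: 20.38
eef_pos: [0.5543, -0.3264, 0.197]
orientation: [0.713, 0.701, -0.003, 0.004]
wrist_force: [-2.5, -11.9, -4.2]
grip_width: -0.0003
```

```bash
python3 -c "
from h import *
st()"
```

```text
t20.38 tip [ 0.5545 -0.328   0.024 ] tipbox [ 0.002  -0.1548  0.024 ] F [ -2.5 -11.9  -4.2] w -0.0003 q [-0.6   0.6   1.59 -0.01  0.94 -0.57]
```

Stopped at y = -154.8 mm with 12 N, so it is flush. Retreat and move clear for a last check.

arm_command --pt "-0.08 0 0 -0.002 0 0 1" --pt "-0.16 0 0 -0.002 0 0 1" --pt "-0.16 0 -0.2 -0.002 0 0 1" --pt "-0.16 0 -0.4 -0.002 0 0 1" --pt "-0.16 0 -0.6 -0.002 0 0 1" --pt "-0.16 0 -0.8 -0.002 0 0 1" --pt "-0.16 0 -1 -0.002 0 0 1" --pt "-0.3 -0.15 -1 -0.002 0 0 1" --pt "-0.5 -0.3 -1 -0.002 0 0 1" --pt "-0.7 -0.5 -1 -0.002 0 0 1" --pt "-0.7 -0.6 -1 -0.002 0 0 1" --pt "-0.7 -0.6 -1 -0.002 0 0 1" --pt "-0.7 -0.6 -1 -0.002 0 0 1"

```text
clock: 21.47
eef_pos: [0.4295, -0.4645, 0.3985]
orientation: [0.714, 0.7, -0.0, 0.006]
wrist_force: [1.0, -0.9, -1.1]
grip_width: 0.0
```

Run:
```python
from h import *
st()
s=env.capture('side');cv2.imwrite('pics/f1.png',cv2.resize(s[100:300,320:540],None,fx=3,fy=3,interpolation=cv2.INTER_CUBIC)[:,:,::-1])
t=env.capture('top');cv2.imwrite('pics/f2.png',cv2.resize(t[90:250,200:440],None,fx=3.3,fy=3.3,interpolation=cv2.INTER_CUBIC)[:,:,::-1])
cv2.imwrite('pics/f3.png',s[:,:,::-1])
```

```text
t21.47 tip [ 0.4309 -0.4661  0.2255] tipbox [-0.1192 -0.295   0.2255] F [ 1.  -0.9 -1.1] w 0.0 q [-0.89  0.39  1.39  0.    1.35 -0.87]
```

View pics/f1.png

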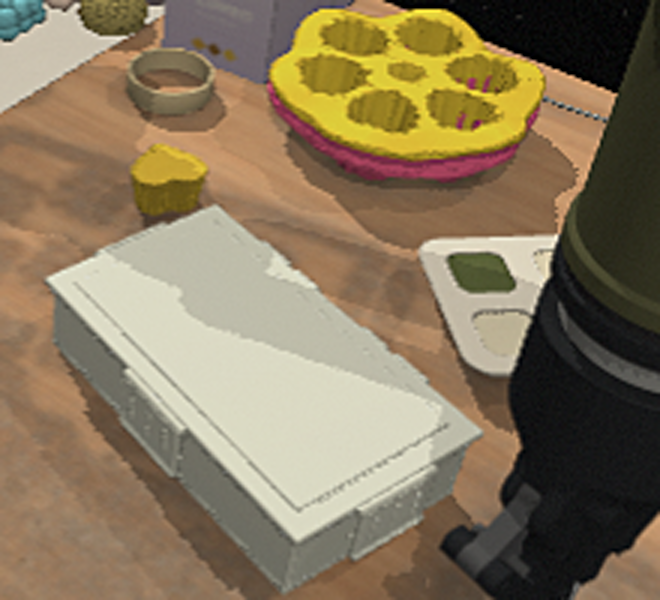

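View pics/f2.png

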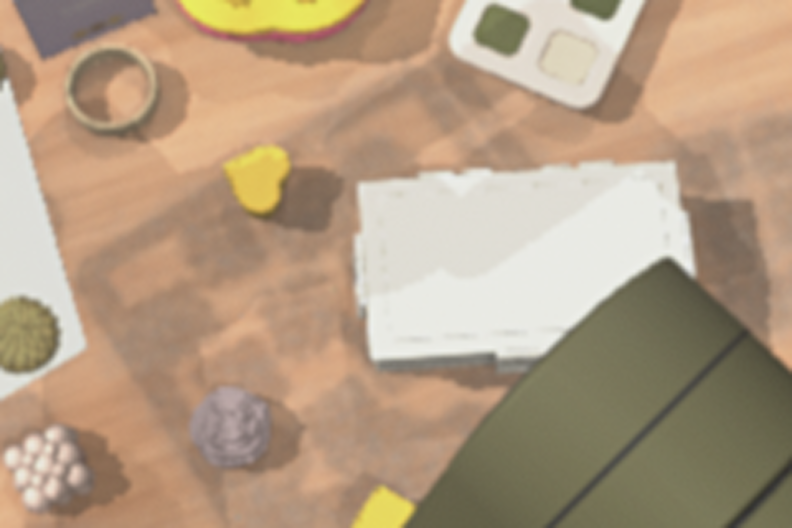

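View pics/f3.png

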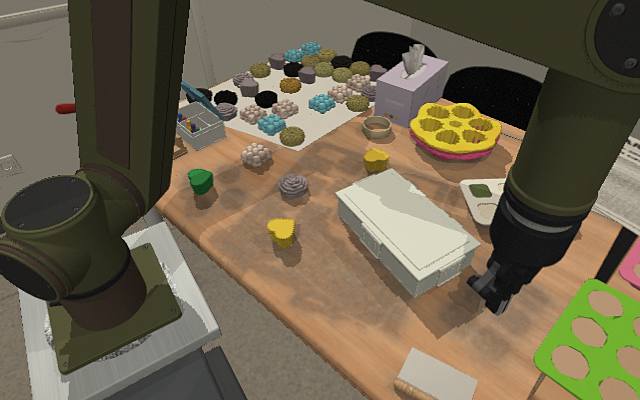

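```bash
python3 -c "
from h import *
st();print(env.finish_job())"
```

```text
t21.57 tip [ 0.4332 -0.4646  0.2254] tipbox [-0.1169 -0.2935  0.2254] F [ 0.5  0.1 -0.3] w -0.0001 q [-0.89  0.39  1.39  0.    1.35 -0.87]
the job is handed in; nothing more can be done
None
```

The job is handed in at 21.6 s of robot time. The grey heart-shaped soap from the bare wood stands in the left bay with the same side up. The lid is shut, and the left, front and right flaps were then folded down in that order.

**Final checks**
- **Heart:** the last picture before the lid closed shows it upright in the bay. I did not measure its position there separately.
- **Lid:** it held against 26 N, with the fingertip at the expected 66 mm height, and it looks level in the pictures.
- **Side flaps:** each stopped hard at about 12 N, at y = +155 mm (left) and -155 mm (right), as expected for a flush flap.
- **Front flap:** it stopped at 8 N, about 3 mm further in than I had calculated. I put this down to error in the measured box position, because the pictures show it flush.
- **Left flap:** the side camera cannot see it. In the top view it sticks out past the lid edge about as far as the right one does.
- **Other soaps:** those on the table look unmoved. The two in the box were last seen in place as the lid came down.

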